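# Touch-free tare, then print the tub's tare label

### The job

Tare the bench scale for the empty tub without touching anything: point straight down at the sensor pod with the blue ring, fingertips about three centimetres above its black eye, and stay there for at least two seconds. Then press the green button on the label printer all the way down with a fingertip and let it come back up. Never touch the blue pod, the scale or the tub on it, do not point low over the pod with the orange ring, and leave everything else standing where it is.

Things in the scene. Friction and masses are not known exactly. Their poses are not given: they have to be found in the camera images.
- blue_pod: touch-free sensor pod with a blue ring, the one to point at: a loose dark grey puck 68 mm in diameter, 30 mm high over all, 180 g, standing on the worktop; its top is a flat blue disc 60 mm across with a black eye 24 mm across in its middle. Origin at the centre of its underside, z up
- blue_pod_eye (a point): centre of the top face of the blue pod's black eye, 30 mm above the worktop. The pod senses the grasp point midway between the fingers when it is within 25 mm sideways of the eye's axis and less than 95 mm above the eye: fingertips roughly 10 to 60 mm over the eye
- amber_pod: the pod with the orange ring (switches the scale off): same shape, size and weight as the blue pod, origin at the centre of its underside. It trips when the grasp point comes within 30 mm sideways of its axis and less than 90 mm above its top
- label_roll: loose white paper label roll standing on end, 76 mm in diameter, 40 mm high, 120 g; origin at the centre of its underside. The two pods and the roll stand side by side in a row in front of the robot, in any order
- scale: white bench scale, fixed, 180 mm deep (x) by 190 mm wide (y), flat steel pan at 52 mm height; origin at the centre of its underside, front with display faces its -x. Stands behind the row, on the left or on the right
- tub: clear round empty plastic tub, loose, 120 mm across at the rim, 60 mm high, 60 g, on the scale's pan (rim about 112 mm above the worktop); origin at the centre of its underside
- printer: grey label printer, fixed, 170 mm deep (x) by 120 mm wide (y), top at 104 mm; origin at the centre of its underside, label slot on its -x face. Stands behind the row, on the side where the scale is not. The green button is on its top, 45 mm towards -x from the middle
- print_button (a joint): the green print button, 36 mm in diameter, pressed straight down: 0 = up, 0.007 = fully down (m); a spring pushes it back up, fully down takes about 5 N
- print_button_top (a point): centre of the top face of the green button cap (moves down with it)
- canister: white plastic canister with a red cap, loose, 105 mm wide (its y), 70 mm deep (its x), 165 mm high, 0.45 to 0.95 kg; stands between the scale and the printer or a little beyond, its narrow side to the robot; origin at the centre of its underside
Mind the look-alikes: they are no part of the job. Of the things that look like the printer, the smaller one is meant.

How it is judged:
By the outcome, as a careful person would: the job done as asked, in the order asked, and still so for the second after the job is handed in, with the robot touching nothing.
It also fails if it takes over 56 s, if anything falls off the work surface, if the arm or the gripper's body presses on something with over 40 N, if the wrist force passes 120 N, or if a joint passes its speed limit or range.

### The arm

A 6-joint arm with a two-finger parallel gripper is mounted at the origin on the work surface. World frame = base frame: x ahead of the robot, y to its left, z up, the work surface at z = 0. Lengths are in mm, angles in rad, forces in N, time in s.
With the tool pointing down it reaches from about 250 to 800 mm from the base axis. Payload 3.9 kg.
Tool frame: the origin (TCP) lies on the centre line of the jaws, within the pads' length; the fingertips stand 14 mm ahead of it and the grasp point (between the pads) lies 5 mm behind it (r.tips_ahead is the distance from the TCP to the fingertips, in mm); x points along the fingers, y is the direction in which the jaws open and shut, and the axes are right-handed (so a half turn about x gives the same grasp; the last joint's range is limited). The gripper opens to 85 mm and grips with 20 to 120 N. Pads are 22 mm wide; open, the fingers measure 114 mm over their backs; the gripper's body (76 mm by 85 mm) begins 54 mm behind the grasp point. The pads swing forward as they close: fully open they stand 13 mm farther back than shut.
Start: joints at [-1.285, 0.26, -0.138, 1.173, 0, 1.571], TCP at [148.006, -503.696, 245.304] pointing down, gripper open.
Joint ranges: [-2.78, 2.78], [-0.83, 1.72], [-1.28, 1.37], [-1.9, 2.12], [-1.57, 1.48], [-3.14, 3.14]. Speed limits (rad/s): [2.57, 2.57, 3.14, 3.14, 3.14, 3.14].

### API

Orientations are given as a 3x3 rotation matrix whose columns are the frame's x, y, z axes.
In Python, from plant import r gives the robot as it stands.
- The arm moves only by the tool jog_arm, never from a script. Its argument "steps" is a list of rows, each an object with "delta_rot": the turn, a rotation vector about the tool's x, y, z as a fraction of full scale, a list of three; "travel": the shift along the tool's x, y, z as a fraction of full scale, a list of three; "hand": the opening, from 0 (shut) to 1 (fully open). A call has 1 to 8 rows; each row shifts and turns the pose as measured when the row begins, along the tool's axes as they then stand; what a row does not reach is not made up. Full scale, the value 1, is 1 m for a shift and 0.5 rad for a turn. A row lasts 1/10 s, in which the tool goes at most 50 mm and 8.59 degrees, less where a joint would pass 70% of its speed; a pose out of reach is approached as far as the arm can. A call with a number of a shift or a turn outside -1 to 1 is refused whole. A call with a gripper value outside its range is refused whole. The fingers move at their own pace and stop on an object; "squeeze" is the grip in N (left out, the last holds). Time passes only in rows, so rows that do not move let the fingers close. It gives the time, the measured TCP pose, the force and the opening at its end, in the units of the state.
- r.get_obs(): the state, without advancing time (a new reading comes with each control period).
- r.get_image(name): name is "scene" or "top"; returns the picture (420x560x3 uint8, red, green, blue); there is no depth.
- r.get_calibration(name): a dict with "fx", "fy", "cx", "cy" (pixels), "R" (3x3) and "t" (3): a world point X has camera coordinates R X + t. Camera axes: x right, y down, z forward; pixel columns grow to the right and rows downward; lengths in mm; the calibration is good to about 2 mm. A picture is of the moment at which its call begins. get_calibration takes no time and is no camera call.
- r.job_done(): hands the job in, once; it reports no verdict.
The state is a dict: "t": time; "joints": joint angles; "qvel": joint speeds; "effort": joint torques, N m; "tcp_pos": TCP position; "tcp_rot": TCP orientation; "ft_force": force on the tool from outside, world axes, zero at the start; "ft_torque": the same for the moment, N m; "width": finger opening in mm.
Only numpy, scipy, OpenCV 4.12 (cv2) and the standard library are available. Lean on these libraries where they do the work, as an engineer would, in place of code of your own. Each camera call takes 0.05 s, during which the arm holds its last target.

## Working session

There is one attempt and no reset: what is moved stays moved. The work goes in short steps, Python scripts to look and compute and a tool call to move; the robot and the scene stay as the last step left them, time stands still between calls to the robot, and variables do not carry over. Pictures are saved under pics/ and viewed, and the job is handed in when it is done.

Besides the shell and the picture viewer there is one more tool, called after "Call:" as name(argument=value, ...) on one line, values as JSON. jog_arm: Moves the arm, as the interface text tells. Its arguments: {"type":"object","properties":{"steps":{"type":"array"},"squeeze":{"type":"number"}},"required":["steps"]}

```bash
mkdir -p pics; python3 - <<'E'
from plant import r
import cv2
for n in("scene","top"):
    im=r.get_image(n); cv2.imwrite(f"pics/{n}0.png",cv2.cvtColor(im,cv2.COLOR_RGB2BGR))
    c=r.get_calibration(n); print(n,c)
o=r.get_obs(); print(o['t'],o['tcp_pos'],o['tcp_rot'],o['width'],r.tips_ahead)
E
```

```text
scene {'fx': 406.0177118443993, 'fy': 406.0177118443993, 'cx': 278.6478509667934, 'cy': 212.93252314105814, 'R': array([[ 0.68029772,  0.73261125, -0.02181223],
       [ 0.48831563, -0.47523795, -0.73191307],
       [-0.54657375,  0.48726754, -0.68104881]]), 't': array([-385.2825753 , -153.43837571, 1285.02842993])}
top {'fx': 414.1056025393522, 'fy': 414.1056025393522, 'cx': 286.35697117044396, 'cy': 212.94949773278688, 'R': array([[-0.02906489, -0.99900629, -0.03378858],
       [-0.99793965,  0.03093498, -0.0562092 ],
       [ 0.05719859,  0.03208525, -0.99784711]]), 't': array([  60.87903515,  511.83885845, 1029.02906038])}
0.1 [ 147.85801565 -503.15757381  244.5744684 ] [[-4.60800330e-04  2.81920632e-01 -9.59437619e-01]
 [ 1.64216386e-03 -9.59436214e-01 -2.81921008e-01]
 [-9.99998545e-01 -1.70546308e-03 -2.08513496e-05]] 85.52136527123403 14.0
```

View pics/scene0.png

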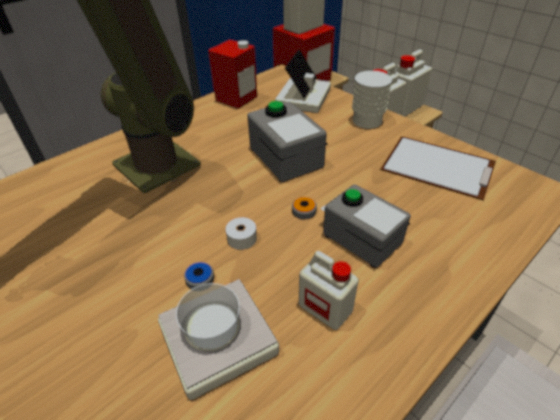

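View pics/top0.png

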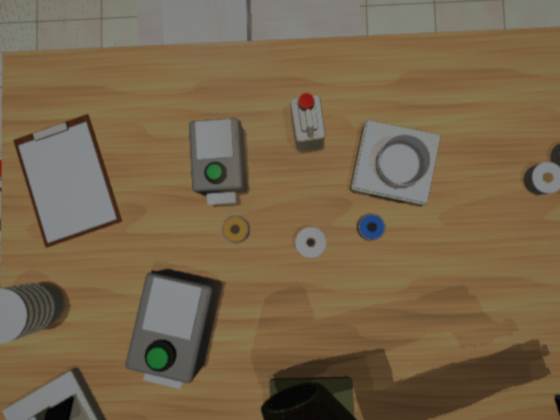

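The top view shows:
- **Pods and roll:** blue pod at (371,227), orange pod at (236,229), label roll at (311,242).
- **Scale and tub:** (397,162).
- **Canister:** (308,122).
- **Printer candidates:** the small grey box at (216,155) with its button at (215,172), and the bigger grey box at (172,320) with its button at (160,355). The small one, standing behind the row, fits the description.

Next I'll measure these and confirm them in a crop.

```bash
cat > h.py <<'E'
import numpy as np,cv2
from plant import r
def ray(n,u,v,z):
    c=r.get_calibration(n);R,t=c['R'],c['t']
    C=-R.T@t; d=R.T@np.array([(u-c['cx'])/c['fx'],(v-c['cy'])/c['fy'],1])
    return C+d*(z-C[2])/d[2]
def blobs(path,lo,hi,amin=30):
    h=cv2.cvtColor(cv2.imread(path),cv2.COLOR_BGR2HSV)
    m=cv2.inRange(h,lo,hi)
    cs,_=cv2.findContours(m,cv2.RETR_EXTERNAL,cv2.CHAIN_APPROX_NONE)
    out=[]
    for c in cs:
        if cv2.contourArea(c)>amin:
            e=cv2.fitEllipse(c); out.append((e[0],e[1],cv2.contourArea(c)))
    return out
E
python3 - <<'E'
from h import *
np.set_printoptions(precision=1,suppress=True)
for n in("top","scene"):
    for nm,lo,hi,z in(("blue",(105,150,60),(125,255,255),30),("amber",(10,170,120),(25,255,255),30),("green",(45,120,40),(85,255,255),115)):
        for e in blobs(f"pics/{n}0.png",lo,hi):
            print(n,nm,np.round(e[0],1),np.round(e[1],1),e[2],ray(n,*e[0],z))
print('roll',ray('top',311,242,40),'can top',ray('top',306,101,165),'can base front',ray('top',311,150,0))
print('scale corners',[ray('top',*p,52) for p in((367,122),(439,134),(425,204),(352,193))])
print('tub',ray('top',402,160,112))
print('printer',[ray('top',*p,104) for p in((191,119),(239,118),(241,190),(193,192))])
im=cv2.imread('pics/top0.png')[80:270,170:450]; cv2.imwrite('pics/crop0.png',cv2.resize(im,None,fx=2.8,fy=2.8,interpolation=cv2.INTER_CUBIC))
E
```

```text
top blue [371.5 226.5] [21.4 21.8] 365.0 [ 472.6 -164.    30. ]
top amber [234.8 229.1] [17.7 18.7] 143.5 [476.3 174.7  30. ]
top green [156.9 357.8] [21.8 22.2] 377.0 [189.  344.4 115. ]
top green [213.2 171.3] [14.5 15.1] 170.0 [609.1 208.3 115. ]
scene blue [198.  272.6] [17.2 24.7] 332.0 [ 475.9 -165.6   30. ]
scene amber [303.9 203.7] [14.6 20.6] 234.0 [478.7 174.6  30. ]
scene green [352.5 195.1] [11.7 15.2] 137.5 [604.3 211.3 115. ]
scene green [275.4 106.1] [10.2 15.2] 119.0 [148.5 377.2 115. ]
roll [439.  -13.6  40. ] can top [749.   -9.5 165. ] can base front [674.7 -22.2   0. ]
scale corners [array([ 728.1, -159.6,   52. ]), array([ 691.9, -332.2,   52. ]), array([ 522.6, -290.4,   52. ]), array([ 554.9, -116.5,   52. ])]
tub [ 620.8 -225.2  112. ]
printer [array([737. , 260.9, 104. ]), array([734.9, 147.3, 104. ]), array([565. , 146.5, 104. ]), array([564., 259., 104.])]
```

View pics/crop0.png

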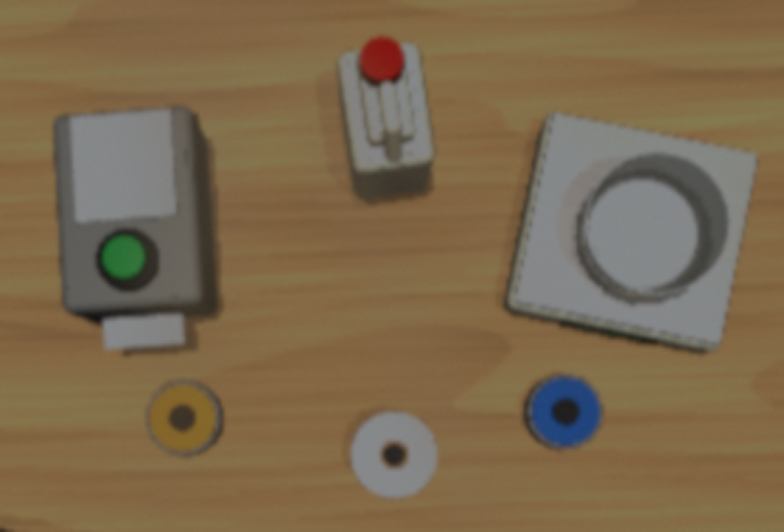

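The crop confirms it: the small printer at crop (130,210) has its green button at (123,257). The blue pod is at (565,411), the orange pod at (182,418) and the roll at (394,455). In world coordinates the blue eye is at about (474,-165) and the button at about (606,209). I'll move high towards the blue pod and shut the fingers on the way.

Call:
jog_arm(steps=[{"delta_rot": [0, 0, 0], "travel": [0, -0.023, -0.041], "hand": 0}, {"delta_rot": [0, 0, 0], "travel": [0, -0.023, -0.041], "hand": 0}, {"delta_rot": [0, 0, 0], "travel": [0, -0.023, -0.041], "hand": 0}, {"delta_rot": [0, 0, 0], "travel": [0, -0.023, -0.041], "hand": 0}, {"delta_rot": [0, 0, 0], "travel": [0, -0.023, -0.041], "hand": 0}, {"delta_rot": [0, 0, 0], "travel": [0, -0.023, -0.041], "hand": 0}, {"delta_rot": [0, 0, 0], "travel": [0, -0.023, -0.041], "hand": 0}, {"delta_rot": [0, 0, 0], "travel": [0, -0.023, -0.041], "hand": 0}])

```text
t: 0.9
tcp_pos: [415.9, -229.9, 241.1]
tcp_rot: [[-0.004, 0.268, -0.963], [0.003, -0.963, -0.268], [-1.0, -0.004, 0.003]]
ft_force: [0.4, -0.4, 0.6]
width: 0.3
```

```bash
cat > d.py <<'E'
import sys
from h import *
np.set_printoptions(precision=4,suppress=True)
o=r.get_obs();R=np.array(o['tcp_rot']);p=np.array(o['tcp_pos'])
print(o['t'],p,'w',o['width'],'F',o['ft_force'],'j',o['joints']); print(R)
T=np.array([float(a) for a in sys.argv[1:4]])
print('tool delta (m)',R.T@(T-p)/1000, 'down err', np.cross(R[:,0],[0,0,-1])@R/0.5, 'yaw y', np.arctan2(R[1,1],R[0,1]))
E
python3 d.py 474 -165 245
```

```text
0.9 [ 415.903  -229.8597  241.0937] w 0.33955684377388134 F [ 0.399  -0.4469  0.5867] j [-0.5053  0.1803 -0.2552  1.1398  0.0007  2.3648]
[[-0.0036  0.2682 -0.9634]
 [ 0.0027 -0.9634 -0.2682]
 [-1.     -0.0036  0.0027]]
tool delta (m) [-0.0039 -0.0469 -0.0734] down err [-0.      0.0054  0.0072] yaw y -1.2993164389773177
```

Call:
jog_arm(steps=[{"delta_rot": [0, 0, 0], "travel": [0, -0.023, -0.037], "hand": 0}, {"delta_rot": [0, 0, 0], "travel": [0, -0.023, -0.037], "hand": 0}, {"delta_rot": [-0.28, 0, 0], "travel": [0, 0, 0], "hand": 0}, {"delta_rot": [-0.28, 0, 0], "travel": [0, 0, 0], "hand": 0}, {"delta_rot": [-0.28, 0, 0], "travel": [0, 0, 0], "hand": 0}, {"delta_rot": [-0.28, 0, 0], "travel": [0, 0, 0], "hand": 0}, {"delta_rot": [-0.28, 0, 0], "travel": [0, 0, 0], "hand": 0}, {"delta_rot": [0, 0, 0], "travel": [0, 0, 0], "hand": 0}])

```text
t: 1.7
tcp_pos: [480.0, -154.7, 237.0]
tcp_rot: [[-0.009, 0.848, -0.53], [0.006, -0.53, -0.848], [-1.0, -0.011, -0.0]]
ft_force: [0.2, -0.1, 0.3]
width: 0.1
```

```bash
python3 d.py 474 -165 74
```

```text
1.7 [ 480.0125 -154.6824  237.0416] w 0.14156013823440244 F [ 0.2184 -0.0679  0.2574] j [-0.3136  0.2361 -0.1928  1.1523  0.003   1.8158]
[[-0.009   0.848  -0.53  ]
 [ 0.0061 -0.53   -0.848 ]
 [-0.9999 -0.0108 -0.0004]]
tool delta (m) [0.163  0.0021 0.012 ] down err [ 0.     -0.0008  0.0217] yaw y -0.5585958358508136
```

Call:
jog_arm(steps=[{"delta_rot": [0, 0, 0.02], "travel": [0.02, 0, 0.012], "hand": 0}, {"delta_rot": [0, 0, 0], "travel": [0.035, 0, 0], "hand": 0}, {"delta_rot": [0, 0, 0], "travel": [0.035, 0, 0], "hand": 0}, {"delta_rot": [0, 0, 0], "travel": [0.03, 0, 0], "hand": 0}, {"delta_rot": [0, 0, 0], "travel": [0.01, 0, 0], "hand": 0}, {"delta_rot": [0, 0, 0], "travel": [0, 0, 0], "hand": 0}])

```text
t: 2.3
tcp_pos: [474.1, -165.6, 103.8]
tcp_rot: [[0.002, 0.838, -0.545], [-0.0, -0.545, -0.838], [-1.0, 0.002, -0.001]]
ft_force: [-0.8, 0.3, 0.7]
width: 0.1
```

```bash
python3 d.py 474 -165 74; python3 - <<'E'
from h import *
for n in("scene","top"):
    im=r.get_image(n); cv2.imwrite(f"pics/{n}1.png",cv2.cvtColor(im,cv2.COLOR_RGB2BGR))
a=cv2.imread('pics/scene1.png')[180:380,120:320];b=cv2.imread('pics/top1.png')[130:330,280:480]
cv2.imwrite('pics/c1.png',cv2.resize(np.hstack([a,b]),None,fx=2,fy=2,interpolation=cv2.INTER_CUBIC))
E
```

```text
2.3 [ 474.0911 -165.5805  103.7535] w 0.09631932104145467 F [-0.8113  0.335   0.699 ] j [-0.3363  0.3259 -0.4422  0.8004  0.0004  1.8115]
[[ 0.0023  0.8381 -0.5455]
 [-0.0004 -0.5455 -0.8381]
 [-1.      0.0022 -0.0009]]
tool delta (m) [ 0.0298 -0.0005 -0.0004] down err [-0.     -0.0019 -0.0044] yaw y -0.576982565730434
```

View pics/c1.png

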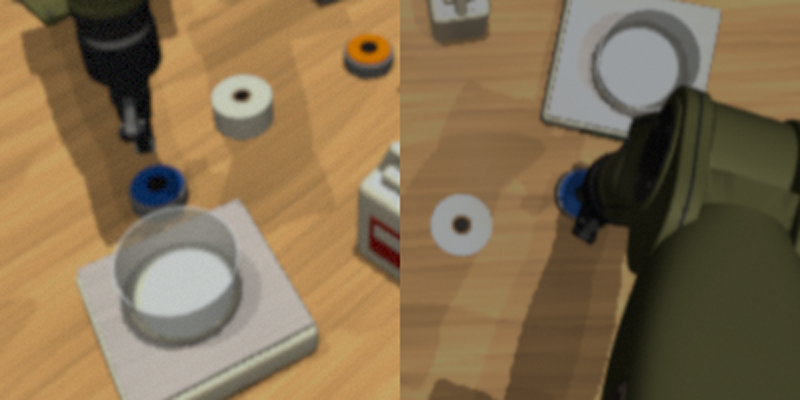

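The left crop (scene view) shows the fingertips at (145,148) above the blue eye at (158,183). The right crop (top view) shows the roll and tub clear of the fingers. Before going lower I'll check that the tip pixel agrees with the projection.

```bash
python3 - <<'E'
from h import *
for X in([474,-165.6,90],[474,-165,30]):
  for n in('scene','top'):
    c=r.get_calibration(n);x=c['R']@np.array(X)+c['t'];u=c['fx']*x[0]/x[2]+c['cx'];v=c['fy']*x[1]/x[2]+c['cy']
    print(n,X,u,v,'crop',(u-120)*2 if n=='scene' else (u-280)*2+400,(v-(180 if n=='scene' else 130))*2)
E
```

```text
scene [474, -165.6, 90] 193.1673356024357 254.6613588754348 crop 146.33467120487143 149.32271775086957
top [474, -165.6, 90] 376.62941946489025 225.28784426263005 crop 593.2588389297805 190.5756885252601
scene [474, -165, 30] 197.73734579286514 271.95318327715523 crop 155.47469158573028 183.90636655431047
top [474, -165, 30] 371.9129313054753 225.93955021114618 crop 583.8258626109506 191.87910042229237
```

The projection puts the tip at crop (146,149), which agrees with the picture. I'll descend 30 mm and hold.

Call:
jog_arm(steps=[{"delta_rot": [0, 0, 0], "travel": [0.015, 0, 0], "hand": 0}, {"delta_rot": [0, 0, 0], "travel": [0.013, 0, 0], "hand": 0}, {"delta_rot": [0, 0, 0], "travel": [0, 0, 0], "hand": 0}, {"delta_rot": [0, 0, 0], "travel": [0, 0, 0], "hand": 0}, {"delta_rot": [0, 0, 0], "travel": [0, 0, 0], "hand": 0}, {"delta_rot": [0, 0, 0], "travel": [0, 0, 0], "hand": 0}, {"delta_rot": [0, 0, 0], "travel": [0, 0, 0], "hand": 0}, {"delta_rot": [0, 0, 0], "travel": [0, 0, 0], "hand": 0}])

```text
t: 3.2
tcp_pos: [484.3, -169.0, 87.5]
tcp_rot: [[0.024, 0.837, -0.547], [-0.008, -0.547, -0.837], [-1.0, 0.024, -0.006]]
ft_force: [-0.5, -0.4, -0.0]
width: 0.2
```

Call:
jog_arm(steps=[{"delta_rot": [0, 0, 0], "travel": [0, 0, 0], "hand": 0}, {"delta_rot": [0, 0, 0], "travel": [0, 0, 0], "hand": 0}, {"delta_rot": [0, 0, 0], "travel": [0, 0, 0], "hand": 0}, {"delta_rot": [0, 0, 0], "travel": [0, 0, 0], "hand": 0}, {"delta_rot": [0, 0, 0], "travel": [0, 0, 0], "hand": 0}, {"delta_rot": [0, 0, 0], "travel": [0, 0, 0], "hand": 0}, {"delta_rot": [0, 0, 0], "travel": [0, 0, 0], "hand": 0}, {"delta_rot": [0, 0, 0], "travel": [0, 0, 0], "hand": 0}])

```text
t: 4.0
tcp_pos: [484.0, -168.9, 87.4]
tcp_rot: [[0.023, 0.837, -0.547], [-0.008, -0.547, -0.837], [-1.0, 0.024, -0.006]]
ft_force: [0.3, -0.6, -0.1]
width: -0.3
```

```bash
python3 d.py 474 -165 74
```

```text
4.0 [ 483.9651 -168.8844   87.3581] w -0.2882584671768338 F [ 0.2847 -0.6321 -0.1023] j [-0.336   0.3454 -0.4636  0.7374  0.0004  1.8139]
[[ 0.0232  0.8367 -0.5472]
 [-0.0076 -0.5472 -0.837 ]
 [-0.9997  0.0236 -0.0063]]
tool delta (m) [ 0.0131 -0.0108  0.0023] down err [ 0.     -0.0126 -0.0471] yaw y -0.5791408501461967
```

The descent came up short: it drifted 10 mm sideways with a slight tilt, and there was no contact force. I'll correct that and hold again.

Call:
jog_arm(steps=[{"delta_rot": [0, -0.012, -0.047], "travel": [0, -0.011, 0.002], "hand": 0}, {"delta_rot": [0, 0, 0], "travel": [0, 0, 0], "hand": 0}, {"delta_rot": [0, 0, 0], "travel": [0, 0, 0], "hand": 0}])

```text
t: 4.3
tcp_pos: [472.5, -164.1, 87.0]
tcp_rot: [[-0.002, 0.837, -0.547], [0.001, -0.547, -0.837], [-1.0, -0.003, 0.0]]
ft_force: [0.2, 0.4, 0.4]
width: 0.2
```

```bash
python3 d.py 474 -165 74
```

```text
4.3 [ 472.5034 -164.0635   87.005 ] w 0.17961541448404433 F [0.2144 0.4484 0.3759] j [-0.3344  0.3443 -0.4661  0.7629  0.0003  1.8155]
[[-0.0023  0.837  -0.5473]
 [ 0.0011 -0.5473 -0.837 ]
 [-1.     -0.0025  0.0003]]
tool delta (m) [ 0.013   0.0018 -0.    ] down err [-0.      0.0007  0.0051] yaw y -0.5790984146005175
```

Call:
jog_arm(steps=[{"delta_rot": [0, 0, 0], "travel": [0.007, 0.002, 0], "hand": 0}, {"delta_rot": [0, 0, 0], "travel": [0.006, 0, 0], "hand": 0}, {"delta_rot": [0, 0, 0], "travel": [0, 0, 0], "hand": 0}])

```text
t: 4.6
tcp_pos: [474.4, -165.3, 72.9]
tcp_rot: [[-0.002, 0.837, -0.547], [0.001, -0.547, -0.837], [-1.0, -0.002, 0.0]]
ft_force: [-0.3, 1.0, 0.3]
width: 0.3
```

```bash
python3 d.py 474 -165 74
```

```text
4.6 [ 474.4407 -165.2852   72.9446] w 0.30574794248143783 F [-0.314   0.9605  0.2613] j [-0.3354  0.3635 -0.4806  0.7288  0.0003  1.8145]
[[-0.0018  0.837  -0.5472]
 [ 0.0009 -0.5472 -0.837 ]
 [-1.     -0.002   0.0002]]
tool delta (m) [-0.0011 -0.0005  0.    ] down err [-0.      0.0005  0.0041] yaw y -0.5790463110149
```

The pose is right: tips 29 mm above the eye and centred. I'll hold for about 3 s.

Call:
jog_arm(steps=[{"delta_rot": [0, 0, 0], "travel": [0, 0, 0], "hand": 0}, {"delta_rot": [0, 0, 0], "travel": [0, 0, 0], "hand": 0}, {"delta_rot": [0, 0, 0], "travel": [0, 0, 0], "hand": 0}, {"delta_rot": [0, 0, 0], "travel": [0, 0, 0], "hand": 0}, {"delta_rot": [0, 0, 0], "travel": [0, 0, 0], "hand": 0}, {"delta_rot": [0, 0, 0], "travel": [0, 0, 0], "hand": 0}, {"delta_rot": [0, 0, 0], "travel": [0, 0, 0], "hand": 0}, {"delta_rot": [0, 0, 0], "travel": [0, 0, 0], "hand": 0}])

```text
t: 5.4
tcp_pos: [474.6, -165.4, 72.9]
tcp_rot: [[-0.002, 0.837, -0.547], [0.001, -0.547, -0.837], [-1.0, -0.002, 0.0]]
ft_force: [-0.7, -0.2, -0.2]
width: -0.2
```

Call:
jog_arm(steps=[{"delta_rot": [0, 0, 0], "travel": [0, 0, 0], "hand": 0}, {"delta_rot": [0, 0, 0], "travel": [0, 0, 0], "hand": 0}, {"delta_rot": [0, 0, 0], "travel": [0, 0, 0], "hand": 0}, {"delta_rot": [0, 0, 0], "travel": [0, 0, 0], "hand": 0}, {"delta_rot": [0, 0, 0], "travel": [0, 0, 0], "hand": 0}, {"delta_rot": [0, 0, 0], "travel": [0, 0, 0], "hand": 0}, {"delta_rot": [0, 0, 0], "travel": [0, 0, 0], "hand": 0}, {"delta_rot": [0, 0, 0], "travel": [0, 0, 0], "hand": 0}])

```text
t: 6.2
tcp_pos: [474.6, -165.4, 73.0]
tcp_rot: [[-0.002, 0.837, -0.547], [0.001, -0.547, -0.837], [-1.0, -0.002, 0.0]]
ft_force: [0.3, 0.3, 0.6]
width: -0.1
```

Call:
jog_arm(steps=[{"delta_rot": [0, 0, 0], "travel": [0, 0, 0], "hand": 0}, {"delta_rot": [0, 0, 0], "travel": [0, 0, 0], "hand": 0}, {"delta_rot": [0, 0, 0], "travel": [0, 0, 0], "hand": 0}, {"delta_rot": [0, 0, 0], "travel": [0, 0, 0], "hand": 0}, {"delta_rot": [0, 0, 0], "travel": [0, 0, 0], "hand": 0}, {"delta_rot": [0, 0, 0], "travel": [0, 0, 0], "hand": 0}, {"delta_rot": [0, 0, 0], "travel": [0, 0, 0], "hand": 0}, {"delta_rot": [0, 0, 0], "travel": [0, 0, 0], "hand": 0}])

```text
t: 7.0
tcp_pos: [474.6, -165.3, 72.9]
tcp_rot: [[-0.002, 0.837, -0.547], [0.001, -0.547, -0.837], [-1.0, -0.002, 0.0]]
ft_force: [0.1, 0.1, -0.0]
width: 0.0
```

Call:
jog_arm(steps=[{"delta_rot": [0, 0, 0], "travel": [0, 0, 0], "hand": 0}, {"delta_rot": [0, 0, 0], "travel": [0, 0, 0], "hand": 0}, {"delta_rot": [0, 0, 0], "travel": [0, 0, 0], "hand": 0}, {"delta_rot": [0, 0, 0], "travel": [0, 0, 0], "hand": 0}, {"delta_rot": [0, 0, 0], "travel": [0, 0, 0], "hand": 0}, {"delta_rot": [0, 0, 0], "travel": [0, 0, 0], "hand": 0}, {"delta_rot": [0, 0, 0], "travel": [0, 0, 0], "hand": 0}, {"delta_rot": [0, 0, 0], "travel": [0, 0, 0], "hand": 0}])

```text
t: 7.8
tcp_pos: [474.6, -165.4, 72.9]
tcp_rot: [[-0.002, 0.837, -0.547], [0.001, -0.547, -0.837], [-1.0, -0.002, 0.0]]
ft_force: [-0.2, 0.4, -0.6]
width: -0.3
```

```bash
python3 d.py 474 -165 74
```

```text
7.8 [ 474.6039 -165.3585   72.9079] w -0.2919930851845774 F [-0.2377  0.4071 -0.5633] j [-0.3354  0.3637 -0.4803  0.7287  0.0003  1.8145]
[[-0.0017  0.8369 -0.5473]
 [ 0.0009 -0.5473 -0.8369]
 [-1.     -0.0019  0.0002]]
tool delta (m) [-0.0011 -0.0007  0.    ] down err [0.     0.0004 0.0038] yaw y -0.5791163353670752
```

Held steady for 3.2 s. Rising straight up.

Call:
jog_arm(steps=[{"delta_rot": [0, 0, 0], "travel": [-0.03, 0, 0], "hand": 0}, {"delta_rot": [0, 0, 0], "travel": [-0.04, 0, 0], "hand": 0}, {"delta_rot": [0, 0, 0], "travel": [-0.04, 0, 0], "hand": 0}, {"delta_rot": [0, 0, 0], "travel": [-0.04, 0, 0], "hand": 0}, {"delta_rot": [0, 0, 0], "travel": [-0.02, 0, 0], "hand": 0}, {"delta_rot": [0, 0, 0], "travel": [0, 0, 0], "hand": 0}])

```text
t: 8.4
tcp_pos: [473.3, -165.0, 247.9]
tcp_rot: [[-0.006, 0.837, -0.547], [0.002, -0.547, -0.837], [-1.0, -0.006, 0.001]]
ft_force: [-0.0, -0.2, -0.4]
width: -0.0
```

```bash
python3 d.py 606 209 240; python3 - <<'E'
from h import *
# triangulate button from two views
A=[];b=[]
for n,(u,v) in(('top',(213.2,171.3)),('scene',(352.5,195.1))):
    c=r.get_calibration(n);R,t=c['R'],c['t']
    x=(u-c['cx'])/c['fx'];y=(v-c['cy'])/c['fy']
    A+= [x*R[2]-R[0], y*R[2]-R[1]]; b+=[t[0]-x*t[2], t[1]-y*t[2]]
print(np.linalg.lstsq(np.array(A),np.array(b),rcond=None)[0])
E
```

```text
8.4 [ 473.3377 -164.9609  247.8512] w -0.018752727274094497 F [-0.0407 -0.2319 -0.3955] j [-0.3355  0.2231 -0.1815  1.1727  0.0002  1.8144]
[[-0.0061  0.837  -0.5472]
 [ 0.0024 -0.5472 -0.837 ]
 [-1.     -0.0064  0.0014]]
tool delta (m) [ 0.0079 -0.0936 -0.3856] down err [-0.      0.0027  0.0128] yaw y -0.5790721799085679
[607.99108236 206.87847881 120.13474782]
```

Call:
jog_arm(steps=[{"delta_rot": [0, 0, 0.01], "travel": [0, -0.0104, -0.0428], "hand": 0}, {"delta_rot": [0, 0, 0], "travel": [0, -0.0104, -0.0428], "hand": 0}, {"delta_rot": [0, 0, 0], "travel": [0, -0.0104, -0.0428], "hand": 0}, {"delta_rot": [0, 0, 0], "travel": [0, -0.0104, -0.0428], "hand": 0}, {"delta_rot": [0, 0, 0], "travel": [0, -0.0104, -0.0428], "hand": 0}, {"delta_rot": [0, 0, 0], "travel": [0, -0.0104, -0.0428], "hand": 0}, {"delta_rot": [0, 0, 0], "travel": [0, -0.0104, -0.0428], "hand": 0}, {"delta_rot": [0, 0, 0], "travel": [0, -0.0104, -0.0428], "hand": 0}])

```text
t: 9.2
tcp_pos: [592.5, 171.8, 236.5]
tcp_rot: [[-0.012, 0.83, -0.558], [-0.005, -0.558, -0.83], [-1.0, -0.007, 0.011]]
ft_force: [0.8, -1.2, -0.4]
width: 0.0
```

```bash
python3 d.py 607 208 190
```

```text
9.2 [592.492  171.7775 236.5133] w 0.04211875823031666 F [ 0.8499 -1.2384 -0.359 ] j [ 0.2831  0.4327  0.0985  1.2491 -0.0019  2.4462]
[[-0.0115  0.8296 -0.5582]
 [-0.0054 -0.5583 -0.8296]
 [-0.9999 -0.0066  0.0109]]
tool delta (m) [ 0.0461 -0.0079 -0.0387] down err [-0.      0.0218  0.0131] yaw y -0.5923004998871841
```

Call:
jog_arm(steps=[{"delta_rot": [0, 0.02, 0.013], "travel": [0, -0.008, -0.039], "hand": 0}, {"delta_rot": [0, 0, 0], "travel": [0, 0, 0], "hand": 0}, {"delta_rot": [0, 0, 0], "travel": [0.03, 0, 0], "hand": 0}, {"delta_rot": [0, 0, 0], "travel": [0.02, 0, 0], "hand": 0}, {"delta_rot": [0, 0, 0], "travel": [0, 0, 0], "hand": 0}, {"delta_rot": [0, 0, 0], "travel": [0, 0, 0], "hand": 0}])

```text
t: 9.8
tcp_pos: [605.4, 215.2, 174.1]
tcp_rot: [[-0.011, 0.834, -0.551], [-0.004, -0.551, -0.834], [-1.0, -0.007, 0.009]]
ft_force: [0.6, -0.8, 0.4]
width: -0.2
```

```bash
python3 d.py 607 208 150
```

```text
9.8 [605.3874 215.2156 174.1047] w -0.2382569980663108 F [ 0.6464 -0.8215  0.4274] j [0.3415 0.5038 0.0531 1.1319 0.0002 2.4959]
[[-0.0112  0.8344 -0.551 ]
 [-0.0038 -0.5511 -0.8344]
 [-0.9999 -0.0072  0.0093]]
tool delta (m) [0.0241 0.0055 0.0049] down err [-0.      0.0187  0.0145] yaw y -0.5836844986386251
```

Call:
jog_arm(steps=[{"delta_rot": [0, 0.019, 0.0145], "travel": [0, 0.0055, 0.005], "hand": 0}, {"delta_rot": [0, 0, 0], "travel": [0.01, 0, 0], "hand": 0}, {"delta_rot": [0, 0, 0], "travel": [0.01, 0, 0], "hand": 0}, {"delta_rot": [0, 0, 0], "travel": [0, 0, 0], "hand": 0}, {"delta_rot": [0, 0, 0], "travel": [0, 0, 0], "hand": 0}])

```text
t: 10.3
tcp_pos: [608.6, 205.8, 155.2]
tcp_rot: [[0.005, 0.833, -0.553], [0.001, -0.553, -0.833], [-1.0, 0.003, -0.004]]
ft_force: [0.4, 0.2, 0.9]
width: -0.0
```

```bash
python3 d.py 607 208 140; python3 - <<'E'
from h import *
for n in("scene","top"):
    im=r.get_image(n); cv2.imwrite(f"pics/{n}2.png",cv2.cvtColor(im,cv2.COLOR_RGB2BGR))
a=cv2.imread('pics/scene2.png')[130:270,280:420];b=cv2.imread('pics/top2.png')[100:240,150:290]
cv2.imwrite('pics/c2.png',cv2.resize(np.hstack([a,b]),None,fx=2.8,fy=2.8,interpolation=cv2.INTER_CUBIC))
E
```

```text
10.3 [608.5943 205.8141 155.2096] w -0.03737359878740085 F [0.3693 0.2459 0.8599] j [ 0.3262  0.5022 -0.0006  1.063  -0.0002  2.4831]
[[ 0.0048  0.8331 -0.5531]
 [ 0.0014 -0.5531 -0.8331]
 [-1.      0.0032 -0.0038]]
tool delta (m) [ 0.0152 -0.0026 -0.0009] down err [ 0.     -0.0076 -0.0064] yaw y -0.5861020547959606
```

View pics/c2.png

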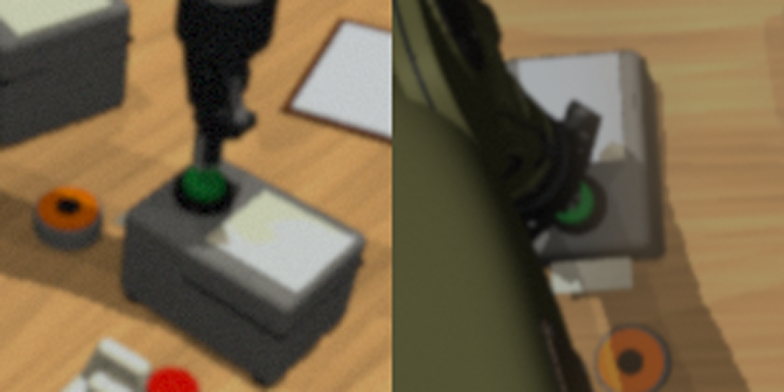

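The left crop shows the fingertip at about (205,165), just above the button at (205,187). In the right crop the button at (577,200) is partly behind the hand. The tip is lined up, about 23 mm above. I'll go down in small steps and watch the force.

Call:
jog_arm(steps=[{"delta_rot": [0, -0.0076, -0.0064], "travel": [0.004, -0.002, -0.001], "hand": 0}, {"delta_rot": [0, 0, 0], "travel": [0.005, 0, 0], "hand": 0}, {"delta_rot": [0, 0, 0], "travel": [0.004, 0, 0], "hand": 0}, {"delta_rot": [0, 0, 0], "travel": [0, 0, 0], "hand": 0}])

```text
t: 10.8
tcp_pos: [607.9, 208.7, 141.8]
tcp_rot: [[0.001, 0.834, -0.552], [0.0, -0.552, -0.834], [-1.0, 0.0, -0.001]]
ft_force: [0.1, 0.1, -0.1]
width: -0.0
```

```bash
python3 d.py 607 208 130
```

```text
10.8 [607.8678 208.7082 141.8053] w -0.03585111511459533 F [ 0.1382  0.1437 -0.0838] j [ 0.3307  0.514  -0.0166  1.0394  0.      2.4868]
[[ 0.0008  0.8336 -0.5524]
 [ 0.0003 -0.5524 -0.8336]
 [-1.      0.0005 -0.0007]]
tool delta (m) [ 0.0118 -0.0003  0.0011] down err [ 0.     -0.0014 -0.001 ] yaw y -0.58527372028659
```

Call:
jog_arm(steps=[{"delta_rot": [0, 0, 0], "travel": [0.004, 0, 0.001], "hand": 0}, {"delta_rot": [0, 0, 0], "travel": [0.003, 0, 0], "hand": 0}, {"delta_rot": [0, 0, 0], "travel": [0, 0, 0], "hand": 0}])

```text
t: 11.1
tcp_pos: [608.0, 208.5, 135.5]
tcp_rot: [[0.003, 0.834, -0.552], [0.002, -0.552, -0.834], [-1.0, 0.001, -0.003]]
ft_force: [-0.9, -0.0, 4.6]
width: 0.1
```

Call:
jog_arm(steps=[{"delta_rot": [0, 0, 0], "travel": [0.003, 0, 0], "hand": 0}, {"delta_rot": [0, 0, 0], "travel": [0, 0, 0], "hand": 0}])

```text
t: 11.3
tcp_pos: [608.1, 208.5, 134.7]
tcp_rot: [[0.004, 0.834, -0.552], [0.002, -0.552, -0.834], [-1.0, 0.002, -0.004]]
ft_force: [-1.2, 0.2, 4.1]
width: -0.2
```

Contact was at a tip height of about 121-122 mm. I'll press on until the stop shows as a clear rise in force.

Call:
jog_arm(steps=[{"delta_rot": [0, 0, 0], "travel": [0.004, 0, 0], "hand": 0}, {"delta_rot": [0, 0, 0], "travel": [0.003, 0, 0], "hand": 0}])

```text
t: 11.5
tcp_pos: [608.2, 208.5, 133.8]
tcp_rot: [[0.008, 0.834, -0.552], [0.004, -0.552, -0.834], [-1.0, 0.005, -0.008]]
ft_force: [-6.1, -2.1, 18.5]
width: -0.2
```

Call:
jog_arm(steps=[{"delta_rot": [0, 0, 0], "travel": [0.004, 0, 0], "hand": 0}, {"delta_rot": [0, 0, 0], "travel": [0.002, 0, 0], "hand": 0}])

```text
t: 11.7
tcp_pos: [608.0, 208.5, 134.1]
tcp_rot: [[0.012, 0.834, -0.552], [0.005, -0.552, -0.834], [-1.0, 0.007, -0.011]]
ft_force: [-2.5, -0.5, 5.5]
width: -0.2
```

```bash
python3 d.py 607 208 126
```

```text
11.7 [608.0185 208.4857 134.1079] w -0.20503351057670807 F [-2.5065 -0.4673  5.523 ] j [ 0.3299  0.5107 -0.0437  1.0033  0.001   2.4857]
[[ 0.012   0.8337 -0.5522]
 [ 0.0051 -0.5522 -0.8337]
 [-0.9999  0.0072 -0.0109]]
tool delta (m) [ 0.0081 -0.0006  0.0011] down err [ 0.     -0.0218 -0.0144] yaw y -0.5850704320373499
```

The tip no longer goes down at about 134, and the force peaked at 18.5 N, so the button seems to be on its stop. I'll press once more to confirm.

Call:
jog_arm(steps=[{"delta_rot": [0, -0.02, -0.014], "travel": [0.006, 0, 0.001], "hand": 0}])

```text
t: 11.8
tcp_pos: [608.3, 208.5, 133.4]
tcp_rot: [[0.005, 0.834, -0.552], [0.004, -0.552, -0.834], [-1.0, 0.002, -0.006]]
ft_force: [-11.2, -0.0, 40.7]
width: 0.3
```

Call:
jog_arm(steps=[{"delta_rot": [0, 0, 0], "travel": [0.006, 0, 0], "hand": 0}])

```text
t: 11.9
tcp_pos: [608.3, 208.6, 133.5]
tcp_rot: [[0.008, 0.834, -0.552], [0.005, -0.552, -0.834], [-1.0, 0.004, -0.009]]
ft_force: [-13.0, -4.7, 36.4]
width: -0.5
```

Call:
jog_arm(steps=[{"delta_rot": [0, 0, 0], "travel": [0.006, 0, 0], "hand": 0}])

```text
t: 12.0
tcp_pos: [608.2, 208.6, 133.6]
tcp_rot: [[0.012, 0.834, -0.552], [0.006, -0.552, -0.834], [-1.0, 0.007, -0.012]]
ft_force: [-11.1, -4.0, 32.5]
width: 0.1
```

That is a firm stop: over 30 N with no movement. Releasing and rising.

Call:
jog_arm(steps=[{"delta_rot": [0, 0, 0], "travel": [-0.01, 0, 0], "hand": 0}, {"delta_rot": [0, 0, 0], "travel": [-0.02, 0, 0], "hand": 0}, {"delta_rot": [0, -0.02, -0.01], "travel": [-0.03, 0, 0], "hand": 0}, {"delta_rot": [0, 0, 0], "travel": [-0.04, 0, 0], "hand": 0}, {"delta_rot": [0, 0, 0], "travel": [-0.02, 0, 0], "hand": 0}, {"delta_rot": [0, 0, 0], "travel": [0, 0, 0], "hand": 0}, {"delta_rot": [0, 0, 0], "travel": [0, 0, 0], "hand": 0}])

```text
t: 12.7
tcp_pos: [606.4, 207.0, 258.1]
tcp_rot: [[0.003, 0.833, -0.553], [-0.001, -0.553, -0.833], [-1.0, 0.003, -0.001]]
ft_force: [0.5, -1.1, -0.4]
width: -0.3
```

```bash
python3 - <<'E'
from h import *
np.set_printoptions(precision=1,suppress=True)
for n in("scene","top"):
    im=r.get_image(n); cv2.imwrite(f"pics/{n}3.png",cv2.cvtColor(im,cv2.COLOR_RGB2BGR))
for k in(0,3):
  for n in("scene","top"):
    for nm,lo,hi,z in(("blue",(105,150,60),(125,255,255),30),("amber",(10,170,120),(25,255,255),30),("green",(45,120,30),(85,255,255),120)):
      for e in blobs(f"pics/{n}{k}.png",lo,hi): print(k,n,nm,np.round(e[0],1),ray(n,*e[0],z))
o=r.get_obs();print(o['ft_force'],o['qvel'],o['tcp_pos'])
E
```

```text
0 scene blue [198.  272.6] [ 475.9 -165.6   30. ]
0 scene amber [303.9 203.7] [478.7 174.6  30. ]
0 scene green [352.5 195.2] [608.  206.1 120. ]
0 scene green [275.3 106.4] [156.3 369.7 120. ]
0 top blue [371.5 226.5] [ 472.6 -164.    30. ]
0 top amber [234.8 229.1] [476.3 174.7  30. ]
0 top green [157.1 357.6] [190.9 342.3 120. ]
0 top green [213.2 171.3] [608.3 207.2 120. ]
3 scene blue [198.  272.6] [ 476.  -165.7   30. ]
3 scene amber [304.  203.3] [477.7 176.   30. ]
3 scene green [352.4 195.5] [608.6 205.1 120. ]
3 scene green [275.5 106.5] [157.1 369.7 120. ]
3 top blue [371.5 226.5] [ 472.6 -164.    30. ]
3 top amber [234.9 228.8] [477.1 174.3  30. ]
3 top green [212.9 171.3] [608.3 208.  120. ]
[-0.5 -0.1  0.5] [ 0.  0. -0.  0. -0. -0.] [605.8 206.8 257.4]
```

View pics/scene3.png

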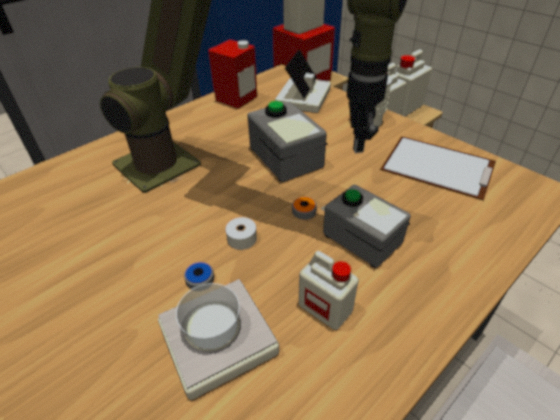

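Everything stands where it was, and the button's pixel is back where it started, so the cap is up. The stop height is not conclusive against my rough triangulation (120 mm ± a few). There is plenty of time, so I'll measure the travel from first contact to the stop with a fine second press.

Call:
jog_arm(steps=[{"delta_rot": [0, 0, 0], "travel": [0.04, 0, 0], "hand": 0}, {"delta_rot": [0, 0, 0], "travel": [0.04, 0, 0], "hand": 0}, {"delta_rot": [0, 0, 0], "travel": [0.02, 0, 0], "hand": 0}, {"delta_rot": [0, 0, 0], "travel": [0, 0, 0], "hand": 0}, {"delta_rot": [0, 0, 0], "travel": [0, 0, 0], "hand": 0}])

```text
t: 13.3
tcp_pos: [602.2, 205.3, 147.4]
tcp_rot: [[-0.008, 0.833, -0.553], [-0.005, -0.553, -0.833], [-1.0, -0.004, 0.008]]
ft_force: [0.2, 1.3, 0.5]
width: -0.0
```

```bash
python3 d.py 608 207.5 144
```

```text
13.3 [602.2221 205.2828 147.3798] w -0.03479381716525088 F [0.2111 1.3337 0.5048] j [ 0.3294  0.5065 -0.0146  1.0584 -0.0018  2.4857]
[[-0.0076  0.8334 -0.5526]
 [-0.0046 -0.5527 -0.8334]
 [-1.     -0.0038  0.008 ]]
tool delta (m) [ 0.0033  0.0036 -0.0051] down err [-0.      0.016   0.0077] yaw y -0.5855455255177832
```

Call:
jog_arm(steps=[{"delta_rot": [0, 0.016, 0.008], "travel": [0.002, 0.0036, -0.005], "hand": 0}, {"delta_rot": [0, 0, 0], "travel": [0, 0, 0], "hand": 0}, {"delta_rot": [0, 0, 0], "travel": [0, 0, 0], "hand": 0}])

```text
t: 13.6
tcp_pos: [609.8, 208.1, 147.2]
tcp_rot: [[0.004, 0.833, -0.553], [0.001, -0.553, -0.833], [-1.0, 0.002, -0.003]]
ft_force: [-0.2, -0.4, 0.2]
width: -0.2
```

Call:
jog_arm(steps=[{"delta_rot": [0, 0, 0], "travel": [0.003, 0, 0], "hand": 0}, {"delta_rot": [0, 0, 0], "travel": [0, 0, 0], "hand": 0}])

```text
t: 13.8
tcp_pos: [611.0, 208.5, 145.9]
tcp_rot: [[0.007, 0.833, -0.553], [0.002, -0.553, -0.833], [-1.0, 0.005, -0.006]]
ft_force: [0.4, 0.5, -0.1]
width: -0.1
```

Call:
jog_arm(steps=[{"delta_rot": [0, 0, 0], "travel": [0.002, 0, 0], "hand": 0}, {"delta_rot": [0, 0, 0], "travel": [0, 0, 0], "hand": 0}])

```text
t: 14.0
tcp_pos: [611.4, 208.7, 144.5]
tcp_rot: [[0.008, 0.833, -0.553], [0.003, -0.553, -0.833], [-1.0, 0.005, -0.007]]
ft_force: [-0.7, -0.2, -0.2]
width: 0.3
```

Call:
jog_arm(steps=[{"delta_rot": [0, 0, 0], "travel": [0.002, 0, 0], "hand": 0}, {"delta_rot": [0, 0, 0], "travel": [0, 0, 0], "hand": 0}])

```text
t: 14.2
tcp_pos: [611.4, 208.7, 142.4]
tcp_rot: [[0.008, 0.833, -0.553], [0.003, -0.553, -0.833], [-1.0, 0.005, -0.007]]
ft_force: [-0.0, -0.1, 0.1]
width: 0.1
```

Call:
jog_arm(steps=[{"delta_rot": [0, 0, 0], "travel": [0.002, 0, 0], "hand": 0}, {"delta_rot": [0, 0, 0], "travel": [0, 0, 0], "hand": 0}])

```text
t: 14.4
tcp_pos: [611.7, 208.7, 140.5]
tcp_rot: [[0.009, 0.833, -0.553], [0.003, -0.553, -0.833], [-1.0, 0.006, -0.008]]
ft_force: [-0.5, -0.1, 2.2]
width: -0.2
```

Call:
jog_arm(steps=[{"delta_rot": [0, 0, 0], "travel": [0.002, 0, 0], "hand": 0}, {"delta_rot": [0, 0, 0], "travel": [0, 0, 0], "hand": 0}])

```text
t: 14.6
tcp_pos: [611.7, 208.8, 138.9]
tcp_rot: [[0.009, 0.833, -0.553], [0.003, -0.553, -0.833], [-1.0, 0.006, -0.008]]
ft_force: [-1.4, -0.7, 1.8]
width: -0.1
```

Call:
jog_arm(steps=[{"delta_rot": [0, 0, 0], "travel": [0.002, 0, 0], "hand": 0}, {"delta_rot": [0, 0, 0], "travel": [0, 0, 0], "hand": 0}])

```text
t: 14.8
tcp_pos: [611.8, 208.8, 137.3]
tcp_rot: [[0.01, 0.833, -0.553], [0.003, -0.553, -0.833], [-1.0, 0.006, -0.008]]
ft_force: [-1.2, -0.5, 2.9]
width: -0.1
```

The force starts at TCP z of about 141 and grows like a spring. The earlier stop was at 133.5-134, so the first press covered the full 7 mm or so. Releasing now.

Call:
jog_arm(steps=[{"delta_rot": [0, -0.015, -0.01], "travel": [-0.01, 0, 0], "hand": 0}, {"delta_rot": [0, 0, 0], "travel": [-0.03, 0, 0], "hand": 0}, {"delta_rot": [0, 0, 0], "travel": [-0.04, 0, 0], "hand": 0}, {"delta_rot": [0, 0, 0], "travel": [-0.03, 0, 0], "hand": 0}, {"delta_rot": [0, 0, 0], "travel": [0, 0, 0], "hand": 0}, {"delta_rot": [0, 0, 0], "travel": [0, 0, 0], "hand": 0}, {"delta_rot": [0, 0, 0], "travel": [0, 0, 0], "hand": 0}])

```text
t: 15.5
tcp_pos: [610.4, 208.4, 246.5]
tcp_rot: [[-0.005, 0.833, -0.553], [-0.002, -0.553, -0.833], [-1.0, -0.003, 0.004]]
ft_force: [0.9, 0.8, 0.3]
width: -0.2
```

```bash
python3 - <<'E'
from h import *
n="scene";im=r.get_image(n); cv2.imwrite(f"pics/{n}4.png",cv2.cvtColor(im,cv2.COLOR_RGB2BGR))
for nm,lo,hi in(("blue",(105,150,60),(125,255,255)),("amber",(10,170,120),(25,255,255)),("green",(45,120,30),(85,255,255))):
    print(nm,[np.round(e[0],1) for e in blobs("pics/scene4.png",lo,hi)])
o=r.get_obs();print(o['t'],o['tcp_pos'],o['ft_force'])
r.job_done()
E
```

```text
blue [array([198. , 272.6])]
amber [array([304. , 203.4])]
green [array([352.4, 195.6]), array([275.3, 106.5])]
15.55 [610.10795269 208.26972028 245.91982707] [-0.05724455 -0.02424564  0.09346085]
the job is handed in; nothing more can be done
```

The tare and the button press are both done, in the order asked, and the job was handed in at 15.6 s.

- **Tare:** I pointed straight down at the blue pod, with the shut fingertips about 29 mm above its eye and within 2 mm sideways. I held there for 3.2 s with no contact force. The first descent stopped about 13 mm high and 10 mm off to the side, still inside the sensing zone; I corrected it before the timed hold.
- **Button:** I pressed the green button on the smaller printer down to its stop and let it come back up. The fingertip force peaked at about 41 N against the stop, more than was needed. That was on the fingertips, not the arm or gripper body, and well under the 120 N wrist limit.
- **Extra press:** The camera's rough height for the button top (about 120 mm) disagreed with the stop height. I pressed again lightly, part of the way, to measure the travel. Contact began at a TCP height of about 141 mm and the earlier stop was at about 134 mm, so the first press covered the full 7 mm or so.
- **Last checks:** The button is back up, both pods are at their starting pixels to within about half a pixel, and the force on the tool is zero. In the picture taken after the main press, the roll, canister, scale and tub looked unmoved; I did not measure them.

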